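Drive the worn bearing out of a handpiece housing

TASK

Take the slim bearing drift with the brass collar and blue band from its rack, lower it into the blue handpiece housing clamped in the stand, and push the worn bearing down until it drops out of the bottom into the black tray and the drift's collar rests lightly on the housing's rim. The bearing grips firmly and the rim is thin: press steadily by feel and never ram it. Then draw the drift out and stand it back in its rack hole, collar resting on the rack, leaving everything else where it is.

Things in the scene. Friction and masses are not known exactly. Their poses are not given: they have to be found in the camera images.
- stand: fixed grey metal bridge 76 x 104 mm (x, y), 60 mm high, with a dark clamp ring (44 mm wide, z 60 to 74 mm) that holds an upright blue handpiece housing, 27 mm outside and 66 mm long, in its middle. The housing is clamped at a different height each time, not tracked: its rim lies 100 to 120 mm above the bench. It does not slip. Origin at the centre of the foot on the bench, z up.
- bore_axis (a point): point on the upright axis of the housing's bore, level with the top of the bridge (z 60 mm), inside the housing. The bore is open at both ends and 16.5 mm wide; at the rim a 45 degree countersink widens it to 23 mm over the top 3.3 mm. Spring leaves line the lowest 30 mm of the bore; after the bearing has passed they stand 0.7 mm proud of it.
- bearing: loose steel ball bearing, 16 mm outside, 8 mm hole, 7 mm thick, flat in the lower part of the bore; origin at its underside's centre, at first 55.5 to 56.5 mm above the bench. Four spring leaves hold it by friction: it takes about 8 to 16 N to push, over 8 to 30 mm, until its top has passed the housing's lower end within about 1 mm; then it falls freely, 25 to 45 mm, into the tray.
- tray: black open tray, 40 x 110 mm, 20 mm high, 3 mm walls and floor, standing loose on the bench under the housing between the bridge's legs, its long side (own y) along the stand's x. Origin at the centre of its underside.
- drift: loose drift, about 160 g: steel shank 14.5 mm thick, 67 mm long, nose chamfered 1.2 mm; brass stop collar 30 mm wide, 67 to 73 mm above the nose; black handle 20 mm thick with a blue band, 73 to 117 mm above the nose. Origin at the nose end, z up the handle. It stands in one of the two rack holes. Its collar meets the rim when the nose is 1 mm below the housing's lower end.
- drift_tip (a point): centre of the drift's nose end face (the same point as its origin).
- wide_driver: a like tool with a steel collar, a red band and a 19 mm shank, too thick for the bore; fingers can rest on either tool's collar. It stands in the other rack hole and stays there. Origin at its nose end.
- rack: fixed two-plate tool rack, 56 x 124 mm (x, y), top at z 80 mm; two 20.5 mm through-holes in its top plate 60 mm apart along its y, base plate top at z 8 mm. Origin at the centre of its foot. Behind the work a fixed lamp bar hangs over the bench (x above 0.63 m, y below -0.06 m, z 0.41 to 0.49 m): keep the wrist clear of it.
- socket_left (a point): centre of the rack hole at the rack's +y end, on the top face (z 80 mm). A tool standing in it has its nose at z 13 mm.
- socket_right (a point): the same for the hole at the rack's -y end.
- cast: loose cream stone cast of a lower jaw, 53 x 66 x 22 mm, on the bench; bystander. Origin at the centre of its underside.
- pink_jar: loose white powder jar with a pink lid, 40 mm wide, 36 mm high; bystander. Origin at the centre of its underside.
- handpiece: loose blue hand-piece, 26 mm thick, 182 mm long (along its y), lying on the bench; bystander. Origin under its middle.
There are look-alikes about, which are no part of the job. What is shaped like the drift but purple is not meant.

How it is judged:
By the outcome, as a careful person would: the job done as asked, in the order asked, and still so for the second after the job is handed in, with the robot touching nothing.
It also fails if it takes over 72 s, if anything falls off the work surface, if the arm or the gripper's body presses on something with over 40 N, if the wrist force passes 120 N, or if a joint passes its speed limit or range.

ROBOT

A 6-joint arm with a two-finger parallel gripper is mounted at the origin on a cart in front of the work surface, level with it; the furniture and walls round the work are solid. World frame = base frame: x ahead of the robot, y to its left, z up, the work surface at z = 0. Lengths are in m, angles in degrees, forces in N, time in s.
With the tool pointing down it reaches from about 0.375 to 0.9 m from the base axis. Payload 3.1 kg.
Tool frame: the origin (TCP) lies on the centre line of the jaws, within the pads' length; the fingertips stand 17 mm ahead of it and the grasp point (between the pads) lies 2 mm behind it; z points along the fingers, y is the line along which they close (so a half turn about z gives the same grasp; the last joint's range is limited). The gripper opens to 87 mm and grips with 3 to 60 N. Pads are 19 mm wide; open, the fingers measure 117 mm over their backs; the gripper's body (75 mm by 190 mm) begins 51 mm behind the grasp point.
Start: joints at [-80.644, 30.224, 82.088, -0, 67.689, -10.227], TCP at [0.21, -0.589, 0.24] pointing down, gripper open.
Joint ranges: [-176.69, 176.69], [-43.24, 126.21], [12.49, 139.97], [-82, 262], [0, 151.66], [-163.58, 163.58]. Speed limits (degrees/s): [159.86, 159.86, 180, 180, 180, 180].

INTERFACE

Orientations are given as a 3x3 rotation matrix whose columns are the frame's x, y, z axes.
In Python, from rig import bot, imaging, finder gives the robot as it stands. The module is installed in compiled form; this text tells all that it offers.
- The arm moves only by the tool play_rows, never from a script. Its argument "motion" is a list that holds one entry, the list of rows, each a list of 6 numbers: the shift along the tool's x, y, z in fractions of the full range, 1 being 1 m, then the turn, a rotation vector about the tool's x, y, z in a scale on which 1.0 is 60 degrees. In form: [[[dx, dy, dz, wx, wy, wz], ...]]. A call has 1 to 8 rows; each row is the pose to reach, as a shift and turn from the pose commanded when the call began, along the tool's axes at that moment; what a row does not reach only later rows make up. A row lasts 1/12 s, in which the tool goes at most 41.7 mm and 7.16 degrees, less where a joint would pass 70% of its speed; a pose out of reach is approached as far as the arm can. A call with a gripper value outside its range is refused whole. "fingers" is the finger opening in m, from 0 to 0.087, set as the call begins (left out, the last holds). The fingers move at their own pace and stop on an object; the grip force is fixed at half the most. Time passes only in rows, so rows that repeat a pose let the fingers close. It gives the time, the measured TCP pose, the force, the opening and the grip force at its end, in the units of the state.
- bot.read_state(): the state, without advancing time (a new reading comes with each control period).
- imaging.capture(name): name is "scene" or "top" or "wrist"; returns a dict with "frame" (384x512x3 uint8, red, green, blue), "camera_matrix" (3x3 intrinsics, pixels), "R" (3x3) and "t" (3): a world point X has camera coordinates R X + t. Camera axes: x right, y down, z forward; pixel columns grow to the right and rows downward; lengths in m; the calibration is good to about 2 mm. The wrist camera is an equidistant fisheye: a pixel r from the principal point sees the ray r / f radians off the axis. A picture is of the moment at which its call begins. There is no depth.
- bot.hand_in(): hands the job in; it is judged then, once.
Trained networks look in the newest picture that a camera, given by its name, has taken for a name from the list of things; names that differ only in an ending like _2 or _b are one class to them, and where a whole thing is asked for, a point or a joint stands for the part that bears it (a point fixed in the world has none). Each returns a list of dicts, best first, with "confidence" (0 to 1); they miss things now and then, are a little off and sometimes report something else, mostly with a low value. They report only what shows in the picture. A call takes as long as a camera call. They do not tell look-alikes from the thing itself.
- finder.recognise(camera, name): "at" ([x, y, z] in m, in world coordinates, good to about 4 mm: the middle of the surface that is visible of it).
- finder.outline_of(camera, name): "pixels" (384x512 bool, what is visible of it).
The state is a dict: "time_s": time; "joint_positions": joint angles; "qvel": joint speeds; "tau": joint torques, N m; "position": TCP position; "tcp_rot": TCP orientation; "force": force on the tool from outside, world axes, zero at the start; "moment": the same for the moment, N m; "opening": opening from 0.0 (shut) to 1.0 (fully open); "grasp_force": force on a finger pad.
Only numpy, scipy, OpenCV 4.12 (cv2) and the standard library are available. Lean on these libraries where they do the work, as an engineer would, in place of code of your own. Each camera call takes 0.05 s, during which the arm holds its last target. There are 200 camera calls.

## Working session

There is one attempt and no reset: what is moved stays moved. The work goes in short steps, Python scripts to look and compute and a tool call to move; the robot and the scene stay as the last step left them, time stands still between calls to the robot, and variables do not carry over. Pictures are saved under pics/ and viewed, at most 10 in all, crops included, and the job is handed in when it is done.

Besides the shell and the picture viewer there is one more tool, called after "Call:" by a JSON object that holds its "api" and its "payload". play_rows: Moves the arm, as the interface text tells. Its arguments: {"type":"object","properties":{"motion":{"type":"array"},"fingers":{"type":"number"}},"required":["motion"]}

```bash
mkdir -p pics; python3 - <<'E'
from rig import bot, imaging, finder
import cv2, numpy as np
s=bot.read_state()
for k,v in s.items(): print(k,np.round(v,4).tolist())
ims=[]
for c in ["scene","top"]:
    d=imaging.capture(c); ims.append(d["frame"])
    print(c,np.round(d["camera_matrix"],1).tolist(),np.round(d["R"],3).tolist(),np.round(d["t"],3).tolist())
    cv2.imwrite(f"pics/{c}0.png",cv2.resize(d["frame"][:,:,::-1],(800,600),interpolation=cv2.INTER_CUBIC))
    for n in ["stand","drift","wide_driver","rack","socket_left","socket_right","bore_axis","tray","cast","pink_jar","handpiece"]:
        print(c,n,[(np.round(r["at"],3).tolist(),round(r["confidence"],2)) for r in finder.recognise(c,n)[:3]])
E
```

```text
time_s 0.0
joint_positions [-80.6449, 30.2806, 82.1559, -0.0005, 67.6876, -10.2276]
qvel [-0.0223, -0.0191, 0.0073, -0.0158, 0.074, 0.0731]
tau [0.0006, -44.0039, -17.6592, 0.0634, 0.0579, -0.0002]
position [0.2094, -0.5882, 0.2386]
tcp_rot [[0.9422, 0.3352, -0.0004], [0.3352, -0.9422, 0.0021], [0.0004, -0.0021, -1.0]]
force [0.9122, -0.3, -0.1116]
moment [0.0518, -0.0307, 0.0128]
grasp_force 0.0
opening 1.0002
scene [[375.8, 0.0, 256.9], [0.0, 375.8, 191.9], [0.0, 0.0, 1.0]] [[0.476, -0.88, -0.01], [-0.386, -0.199, -0.901], [0.79, 0.432, -0.435]] [-0.453, 0.223, 0.579]
scene stand [([0.491, -0.016, 0.056], 0.98)]
scene drift [([0.506, -0.458, 0.075], 0.84), ([0.448, -0.382, 0.092], 0.83), ([0.553, -0.207, 0.027], 0.69)]
scene wide_driver [([0.452, -0.321, 0.088], 0.83), ([0.554, -0.204, 0.026], 0.43), ([0.445, -0.381, 0.093], 0.34)]
scene rack [([0.443, -0.353, 0.036], 0.74)]
scene socket_left [([0.444, -0.353, 0.037], 0.83)]
scene socket_right [([0.443, -0.35, 0.042], 0.68)]
scene bore_axis [([0.495, -0.014, 0.058], 0.78)]
scene tray [([0.47, 0.018, 0.009], 0.82)]
scene cast [([0.4
[... 206 characters left out ...]
], [-0.982, 0.012, -0.19], [0.19, -0.012, -0.982]] [-0.226, 0.537, 0.955]
top stand []
top drift [([0.516, -0.456, 0.087], 0.72), ([0.454, -0.376, 0.117], 0.43), ([0.505, -0.003, 0.06], 0.42)]
top wide_driver [([0.458, -0.314, 0.122], 0.46), ([0.455, -0.346, 0.08], 0.21)]
top rack [([0.452, -0.345, 0.081], 0.58), ([0.443, -0.213, 0.011], 0.37)]
top socket_left [([0.449, -0.344, 0.084], 0.73)]
top socket_right [([0.45, -0.345, 0.08], 0.86), ([0.558, -0.199, 0.033], 0.43)]
top bore_axis []
top tray [([0.463, 0.014, 0.001], 0.62)]
top cast [([0.446, -0.214, 0.013], 0.62), ([0.579, -0.397, 0.021], 0.26)]
top pink_jar [([0.558, -0.198, 0.033], 0.58)]
top handpiece [([0.579, -0.395, 0.023], 0.55)]
```

View pics/scene0.png

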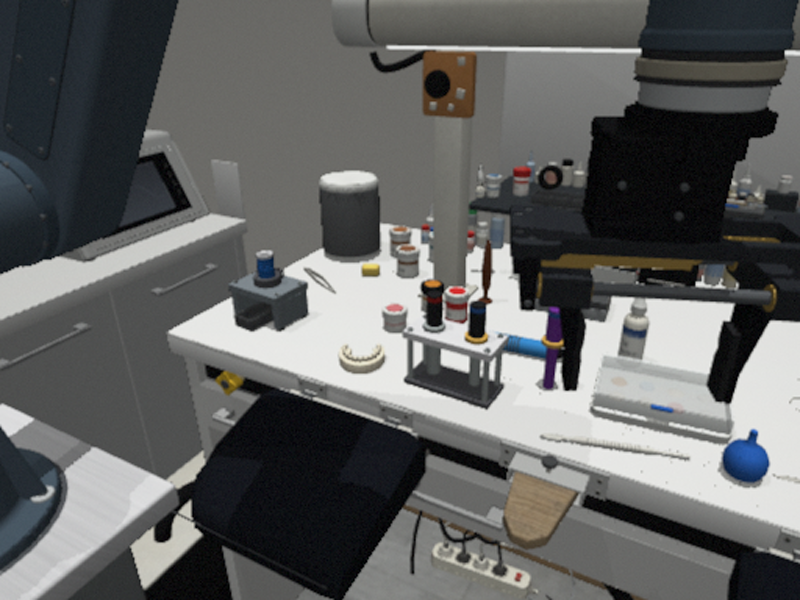

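View pics/top0.png

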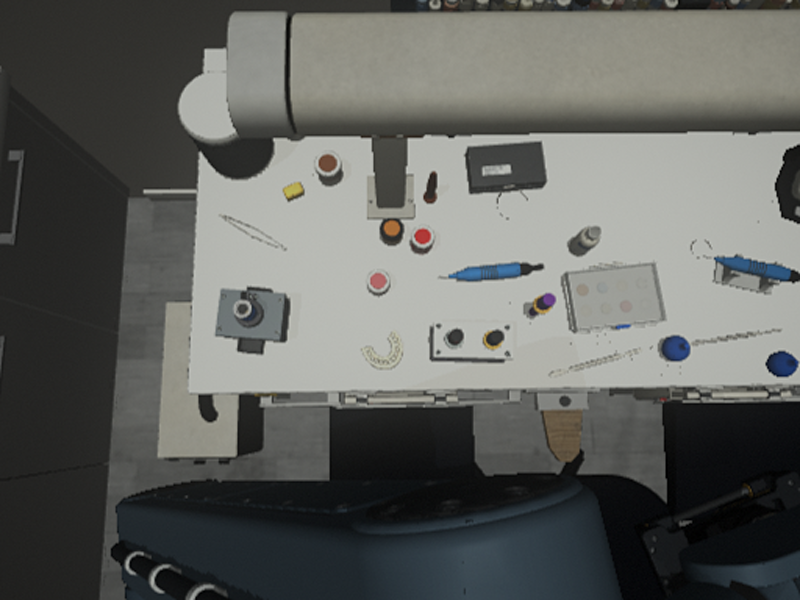

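Scene view: the drift (brass collar, blue band) stands in the right-hand rack hole at about (477,335). The red-banded driver is beside it at (433,310), the purple look-alike at (553,345), and the stand with its housing at (267,280). In the top view the drift is at (493,338) and the housing at (243,310). Next I'll move over the rack for a close wrist view, turning so the fingers close along world x.

The manual's scale: turns go in shares of 60 degrees. Converting my numbers, -56 degrees / 60 = -0.9333.

Call:
{"api": "play_rows", "payload": {"motion": [[[0.05,-0.02,-0.05,0,0,-0.1167],[0.09,-0.04,-0.06,0,0,-0.2333],[0.13,-0.06,-0.06,0,0,-0.35],[0.17,-0.08,-0.06,0,0,-0.4667],[0.21,-0.1,-0.06,0,0,-0.5833],[0.25,-0.12,-0.06,0,0,-0.7],[0.285,-0.138,-0.06,0,0,-0.8167],[0.3,-0.145,-0.06,0,0,-0.9333]]], "fingers": 0.06}}

```text
time_s: 1.87
position: [0.4336, -0.3614, 0.2998]
tcp_rot: [[0.243, 0.97, 0.0], [0.97, -0.243, -0.0], [-0.0, 0.0, -1.0]]
force: [-0.2, -0.1, -0.2]
opening: 0.69
grasp_force: 0.0
```

Scaled: -14.4 degrees / 60 = -0.24.

Call:
{"api": "play_rows", "payload": {"motion": [[[0,0,0,0,0,-0.1167],[0,0,0,0,0,-0.24],[0,0,0,0,0,-0.24],[0,0,0,0,0,-0.24]]]}}

```text
time_s: 2.2
position: [0.4326, -0.3629, 0.2995]
tcp_rot: [[0.003, 1.0, 0.0], [1.0, -0.003, -0.0], [-0.0, 0.0, -1.0]]
force: [-0.5, -0.1, 0.2]
opening: 0.693
grasp_force: 0.0
```

```bash
python3 - <<'E'
from rig import bot, imaging, finder
import cv2, numpy as np
d=imaging.capture("wrist"); s=bot.read_state()
for k in ["position","tcp_rot","joint_positions","force"]: print(k,np.round(s[k],4).tolist())
print(np.round(d["camera_matrix"],1).tolist()); R=d["R"];t=d["t"]
print("cam pos",np.round(-R.T@t,4), "axis",np.round(R[2],3), "x",np.round(R[0],3))
print("cam in tool",np.round(np.array(s["tcp_rot"]).T@(-R.T@t-s["position"]),4))
np.savez("w1.npz",**d)
cv2.imwrite("pics/w1.png",cv2.resize(d["frame"][:,:,::-1],(800,600),interpolation=cv2.INTER_CUBIC))
E
```

```text
position [0.4324, -0.3632, 0.2995]
tcp_rot [[0.0036, 1.0, 0.0], [1.0, -0.0036, -0.0001], [-0.0001, 0.0, -1.0]]
joint_positions [-51.3692, 21.7885, 86.6725, 0.0001, 71.5351, -51.165]
force [0.7338, -0.3624, 0.9702]
[[297.3, 0.0, 254.9], [0.0, 297.3, 192.8], [0.0, 0.0, 1.0]]
cam pos [ 0.4329 -0.2903  0.4443] axis [-0.    -0.263 -0.965] x [ 1.    -0.003  0.001]
cam in tool [ 0.073   0.0003 -0.1448]
```

View pics/w1.png

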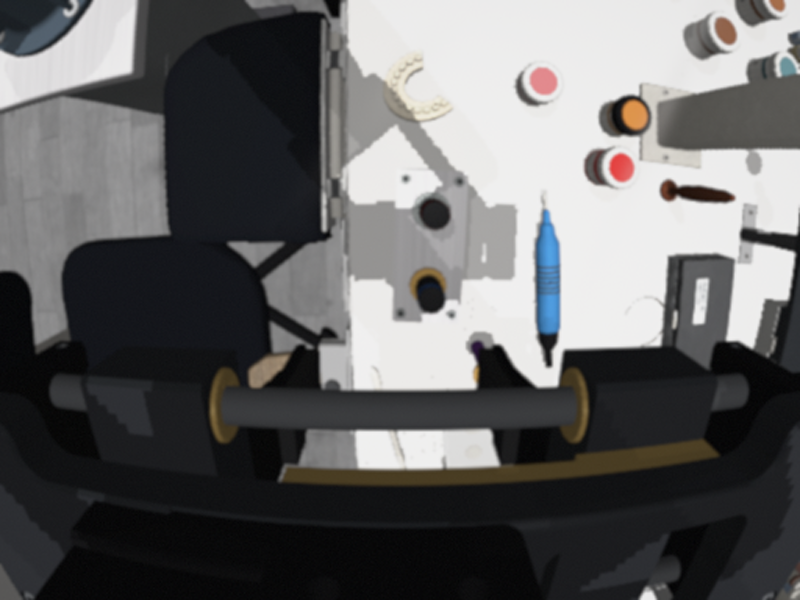

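```bash
cat > h.py <<'E'
import numpy as np, cv2
def proj(d,P,fish):
    P=np.asarray(P,float); c=P@d["R"].T+d["t"]; K=d["camera_matrix"]
    if fish:
        r=np.hypot(c[...,0],c[...,1]); s=np.arctan2(r,c[...,2])/np.maximum(r,1e-9)
        return np.stack([K[0,0]*c[...,0]*s+K[0,2],K[1,1]*c[...,1]*s+K[1,2]],-1)
    return np.stack([K[0,0]*c[...,0]/c[...,2]+K[0,2],K[1,1]*c[...,1]/c[...,2]+K[1,2]],-1)
def ortho(d,z,cx,cy,half,res,fish):
    # up = +x, left = +y ; pixel (u,v): x=cx+half-v*res, y=cy+half-u*res
    n=int(2*half/res); v,u=np.mgrid[0:n,0:n]
    P=np.stack([cx+half-v*res,cy+half-u*res,np.full(u.shape,z)],-1)
    m=proj(d,P,fish).astype(np.float32)
    return cv2.remap(d["frame"],m[...,0],m[...,1],cv2.INTER_CUBIC)
E
python3 - <<'E'
from h import *
from rig import imaging
w=dict(np.load("w1.npz")); t=imaging.capture("top"); np.savez("t1.npz",**t)
a=ortho(w,.08,.45,-.345,.075,.0004,True)
b=ortho(t,.08,.45,-.345,.075,.0004,False)
cv2.imwrite("pics/o1.png",np.hstack([a,b])[:,:,::-1])
E
```

```text
(no output)
```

View pics/o1.png

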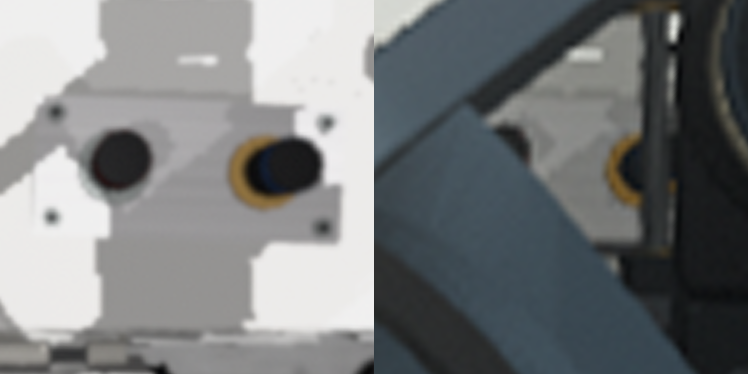

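The rectified wrist view shows the rack screws at (56,112), (326,124), (52,217) and (323,228). From these the rack centre is (0.457, -0.346), and the drift socket and collar are at (0.4557, -0.3755). I'll lower over the drift and close.

Call:
{"api": "play_rows", "payload": {"motion": [[[-0.0125,0.0233,0.03,0,0,0],[-0.0125,0.0233,0.065,0,0,0],[-0.0125,0.0233,0.1,0,0,0],[-0.0125,0.0233,0.13,0,0,0],[-0.0125,0.0233,0.155,0,0,0],[-0.0125,0.0233,0.175,0,0,0],[-0.0125,0.0233,0.188,0,0,0],[-0.0125,0.0233,0.194,0,0,0]]]}}

```text
time_s: 2.97
position: [0.4544, -0.3753, 0.103]
tcp_rot: [[0.004, 1.0, -0.003], [1.0, -0.004, 0.003], [0.003, -0.003, -1.0]]
force: [-0.5, 0.0, -0.5]
opening: 0.694
grasp_force: 0.0
```

Call:
{"api": "play_rows", "payload": {"motion": [[[0,0,0,0,0,0],[0,0,0,0,0,0],[0,0,0,0,0,0],[0,0,0,0,0,0],[0,0,0,0,0,0],[0,0,0,0,0,0],[0,0,0,0,0,0],[0,0,0,0,0,0]]], "fingers": 0.0}}

```text
time_s: 3.63
position: [0.456, -0.3757, 0.106]
tcp_rot: [[0.0, 1.0, 0.001], [1.0, -0.0, -0.001], [-0.001, 0.001, -1.0]]
force: [-0.3, 0.6, 2.9]
opening: 0.222
grasp_force: 30.0
```

```bash
python3 - <<'E'
from rig import bot, imaging, finder
import cv2, numpy as np
d=imaging.capture("wrist"); s=bot.read_state()
for k in ["position","tcp_rot","force","opening","grasp_force"]: print(k,np.round(s[k],4).tolist())
np.savez("w2.npz",**d)
cv2.imwrite("pics/w2.png",cv2.resize(d["frame"][60:320,100:420,::-1],None,fx=2.3,fy=2.3,interpolation=cv2.INTER_CUBIC))
E
```

```text
position [0.4559, -0.3757, 0.1059]
tcp_rot [[0.0002, 1.0, 0.0004], [1.0, -0.0002, -0.0005], [-0.0005, 0.0004, -1.0]]
force [0.2186, -0.0487, 2.4737]
opening 0.2199
grasp_force 29.9998
```

View pics/w2.png

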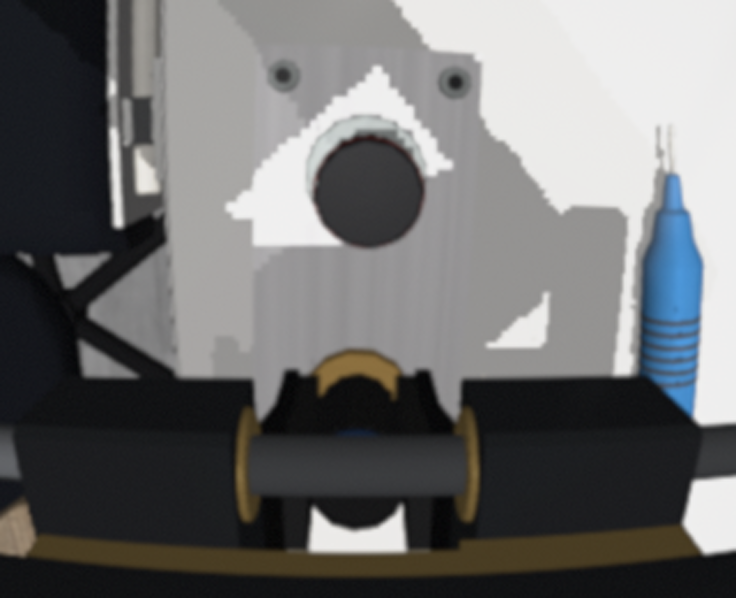

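The drift is gripped (opening 19 mm, 30 N), with the handle centred between the pads. I'll lift it straight up and carry it to a viewing pose in front of the stand.

Call:
{"api": "play_rows", "payload": {"motion": [[[0,0,-0.005,0,0,0],[0,0,-0.02,0,0,0],[0,0,-0.045,0,0,0],[0,0,-0.075,0,0,0],[0,0,-0.105,0,0,0],[0,0,-0.13,0,0,0],[0,0,-0.145,0,0,0],[0,0,-0.15,0,0,0]]]}}

```text
time_s: 4.35
position: [0.4568, -0.3765, 0.2587]
tcp_rot: [[0.0, 1.0, 0.004], [1.0, -0.0, -0.004], [-0.004, 0.004, -1.0]]
force: [0.4, -1.2, -1.5]
opening: 0.22
grasp_force: 30.0
```

Call:
{"api": "play_rows", "payload": {"motion": [[[0.015,0.003,0,0,0,0],[0.05,0.01,0,0,0,0],[0.09,0.015,0,0,0,0],[0.13,0.02,0,0,0,0],[0.17,0.025,0,0,0,0],[0.21,0.03,0,0,0,0],[0.24,0.035,0,0,0,0],[0.26,0.04,0,0,0,0]]]}}

```text
time_s: 5.02
position: [0.4935, -0.1105, 0.2535]
tcp_rot: [[-0.002, 1.0, -0.005], [1.0, 0.002, 0.004], [0.004, -0.005, -1.0]]
force: [-0.8, -0.7, -1.8]
opening: 0.219
grasp_force: 30.0
```

Call:
{"api": "play_rows", "payload": {"motion": [[[0.01,0,0,0,0,0],[0.013,0,0,0,0,0],[0.013,0,0,0,0,0],[0.013,0,0,0,0,0],[0.013,0,0,0,0,0],[0.013,0,0,0,0,0]]]}}

```text
time_s: 5.52
position: [0.4958, -0.1039, 0.2553]
tcp_rot: [[0.002, 1.0, -0.0], [1.0, -0.002, -0.0], [-0.0, -0.0, -1.0]]
force: [0.7, -0.4, -1.6]
opening: 0.219
grasp_force: 30.0
```

```bash
python3 - <<'E'
from rig import bot, imaging, finder
from h import *
d=imaging.capture("wrist"); sc=imaging.capture("scene"); t=imaging.capture("top");s=bot.read_state()
for k in ["position","tcp_rot","force","moment","opening","grasp_force"]: print(k,np.round(s[k],4).tolist())
for n,x in zip(["w3","s3","t3"],[d,sc,t]): np.savez(n+".npz",**x)
a=d["frame"]
b=cv2.resize(a[0:330,80:420],None,fx=1.5,fy=1.5,interpolation=cv2.INTER_CUBIC)
p=proj(sc,s["position"],False); print(p); u,v=int(p[0]),int(p[1])
c=cv2.resize(sc["frame"][v-30:v+80,u-60:u+50],None,fx=2.6,fy=2.6,interpolation=cv2.INTER_CUBIC)
e=cv2.resize(sc["frame"][130:220,120:230],None,fx=2.2,fy=2.2,interpolation=cv2.INTER_CUBIC)
W=np.zeros((b.shape[0],b.shape[1]+288,3),np.uint8); W[:,:b.shape[1]]=b
W[:c.shape[0],b.shape[1]:b.shape[1]+c.shape[1]]=c
W[290:290+e.shape[0],b.shape[1]:b.shape[1]+e.shape[1]]=e
print(W.shape)
cv2.imwrite("pics/m3.png",W[:,:,::-1])
E
```

```text
position [0.4958, -0.1034, 0.2554]
tcp_rot [[0.0017, 1.0, 0.0], [1.0, -0.0017, -0.0001], [-0.0001, 0.0, -1.0]]
force [-0.0864, -0.2739, -0.7321]
moment [-0.0051, -0.0599, 0.0198]
opening 0.2209
grasp_force 29.9997
[197.2974817  109.83039129]
(495, 798, 3)
```

View pics/m3.png

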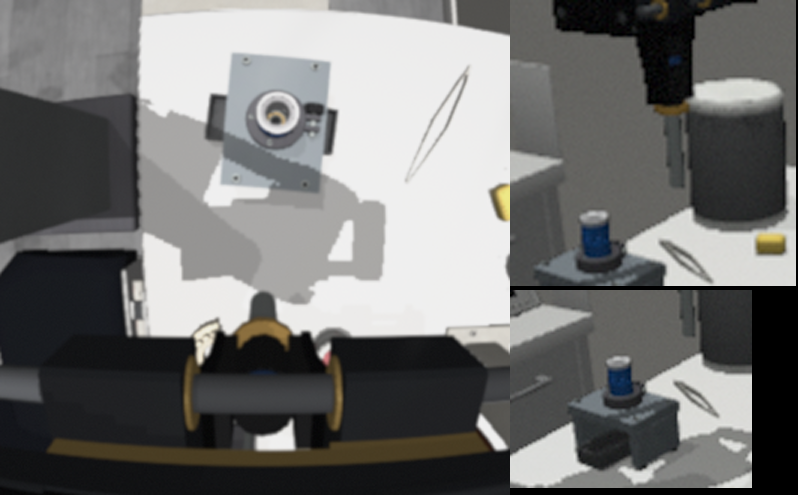

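The wrist picture shows the stand's four screws at about (246,61), (314,66), (235,178) and (304,184). The housing rim is near (277,112) with the bearing visible inside, and the drift's nose is at about (262,292). I'll refine these numerically.

```bash
cat >> h.py <<'E'
def back(d,uv,z,fish):
    K=d["camera_matrix"]; uv=np.atleast_2d(uv).astype(float); a=(uv-[K[0,2],K[1,2]])/K[0,0]
    if fish:
        r=np.linalg.norm(a,axis=1,keepdims=True); ray=np.hstack([a/r*np.sin(r),np.cos(r)])
    else: ray=np.hstack([a,np.ones((len(a),1))])
    w=ray@d["R"]; o=-d["R"].T@d["t"]
    return o+w*((z-o[2])/w[:,2])[:,None]
E
python3 - <<'E'
from h import *
w=dict(np.load("w3.npz")); sc=dict(np.load("s3.npz"))
scr=np.array([(246,61),(314,66),(235,178),(304,184)])/1.5+[80,0]
X=back(w,scr,.06,True); half=.006;res=.0002
out=[]
for p in X:
    c=p.copy()
    for it in range(3):
        g=cv2.cvtColor(ortho(w,.06,c[0],c[1],half,res,True),cv2.COLOR_RGB2GRAY).astype(float)
        v,u=np.mgrid[0:g.shape[0],0:g.shape[1]]; m=np.clip(np.median(g)-15-g,0,None)*(np.hypot(u-30,v-30)<20)
        if m.sum()>0: c=np.array([c[0]+half-(m*v).sum()/m.sum()*res,c[1]+half-(m*u).sum()/m.sum()*res,.06])
    out.append(c); print(np.round(p,4),np.round(c,4),round(m.sum()))
out=np.array(out); cen=out.mean(0); print("stand centre",np.round(cen,4))
e=(out[1]-out[0]+out[3]-out[2])/2; f=(out[0]-out[2]+out[1]-out[3])/2
print("spacing",np.round(e,4),np.round(f,4),np.linalg.norm(e),np.linalg.norm(f))
# composite check picture: wrist rim zoom with circles, wrist drift zoom, scene zoom
tcp=np.array([.4958,-.1034,.2554]); th=np.linspace(0,2*np.pi,73)
circ=lambda c,r:np.array(c)+r*np.stack([np.cos(th),np.sin(th),0*th],1)
def panel(d,fish,u0,v0,wd,ht,k,curves):
    im=cv2.resize(d["frame"][v0:v0+ht,u0:u0+wd],None,fx=k,fy=k,interpolation=cv2.INTER_CUBIC)
    for cv,col in curves:
        q=(proj(d,cv,fish)-[u0,v0]+.5)*k-.5
        cv2.polylines(im,[np.round(q*8).astype(int)],False,col,1,cv2.LINE_AA,3)
    return im
def rim(h):return [(circ([*cen[:2],h],.0135),(255,0,0)),(circ([*cen[:2],h],.0115),(255,255,0))]
nose=[(circ([tcp[0],tcp[1],tcp[2]-.093],.00725),(255,0,0)),(circ([tcp[0],tcp[1],tcp[2]-.026],.015),(0,255,0))]
ax=[(np.array([[*cen[:2],h-.001],[*cen[:2],h+.001]]),(0,255,0)) for h in (.10,.11,.12)]
p1=panel(w,True,235,50,60,50,6.6,rim(.11)); p2=panel(w,True,225,180,60,60,6.6,nose)
hs=[(circ([*cen[:2],h],.0135),c) for h,c in ((.10,(255,255,0)),(.11,(0,255,0)),(.12,(255,0,0)))]
p3=panel(sc,False,145,150,50,45,8,hs)
pt=proj(sc,tcp-[0,0,.06],False).astype(int)
dl=[(circ([tcp[0],tcp[1],tcp[2]-.093],.00725),(255,0,0)),(circ([tcp[0],tcp[1],tcp[2]-.026],.015),(0,255,0))]
p4=panel(sc,False,pt[0]-20,pt[1]-30,40,60,6,dl)
W=np.zeros((600,800,3),np.uint8)
W[:p1.shape[0]-30,:396]=p1[:300]; W[300:600,:396]=p2[50:350]
W[:360,400:800]=p3; 
p4=p4[60:300]; W[360:600,400:400+p4.shape[1]]=p4
cv2.imwrite("pics/c4.png",W[:,:,::-1])
E
```

```text
[0.484  0.0542 0.06  ] [0.4833 0.0557 0.06  ] 4815
[0.5353 0.0507 0.06  ] [0.5361 0.0508 0.06  ] 7806
[ 0.4755 -0.0367  0.06  ] [ 0.4755 -0.0363  0.06  ] 6474
[ 0.5277 -0.0413  0.06  ] [ 0.5279 -0.0412  0.06  ] 1959
stand centre [0.5057 0.0072 0.06  ]
spacing [ 0.0526 -0.0049  0.    ] [0.008  0.0921 0.    ] 0.052805697461602304 0.09240273015922108
```

View pics/c4.png

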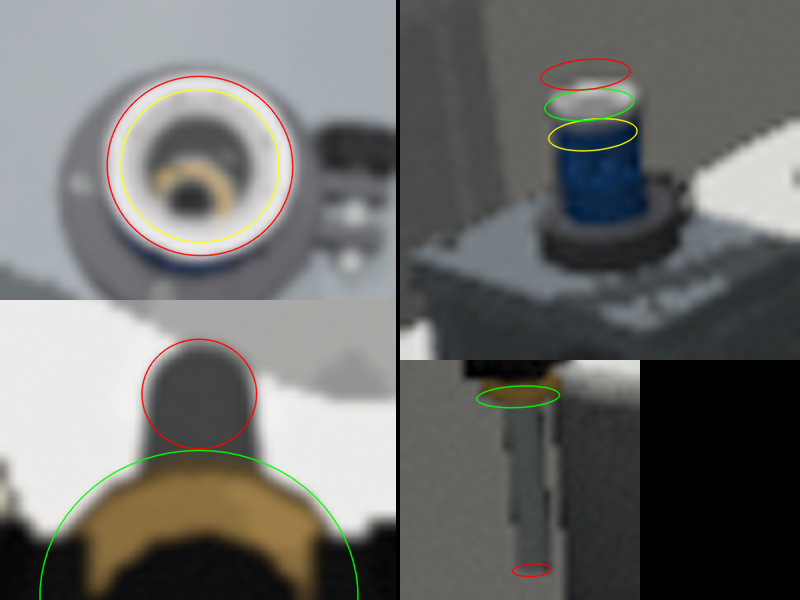

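The overlays fit. The bore axis is at (0.5057, 0.0072), the rim lies at roughly z 0.112–0.116, and the nose sits within about 0.5 mm of directly under the TCP. Next I'll move over the bore and lower to just above the rim.

Call:
{"api": "play_rows", "payload": {"motion": [[[0.01,0.001,0,0,0,0],[0.04,0.004,0,0,0,0],[0.075,0.007,0,0,0,0],[0.1,0.009,0,0,0,0],[0.111,0.0097,0,0,0,0],[0.111,0.0097,0,0,0,0],[0.111,0.0097,0,0,0,0],[0.111,0.0097,0,0,0,0]]]}}

```text
time_s: 6.33
position: [0.5058, 0.0076, 0.2555]
tcp_rot: [[0.001, 1.0, 0.0], [1.0, -0.001, -0.001], [-0.001, 0.0, -1.0]]
force: [-0.3, -0.0, -0.5]
opening: 0.22
grasp_force: 30.0
```

Call:
{"api": "play_rows", "payload": {"motion": [[[0,0,0.005,0,0,0],[0,0,0.015,0,0,0],[0,0,0.025,0,0,0],[0,0,0.032,0,0,0],[0,0,0.036,0,0,0],[0,0,0.037,0,0,0],[0,0,0.037,0,0,0],[0,0,0.037,0,0,0]]]}}

```text
time_s: 7.0
position: [0.5059, 0.0081, 0.2187]
tcp_rot: [[0.001, 1.0, 0.001], [1.0, -0.001, -0.0], [-0.0, 0.001, -1.0]]
force: [-1.1, -0.1, -0.4]
opening: 0.223
grasp_force: 30.0
```

```bash
python3 - <<'E'
from rig import bot, imaging
from h import *
d=imaging.capture("wrist"); sc=imaging.capture("scene"); s=bot.read_state()
for k in ["position","tcp_rot","force","moment"]: print(k,np.round(s[k],4).tolist())
tcp=np.array(s["position"]); cen=[.5057,.0072]
th=np.linspace(0,2*np.pi,73); circ=lambda c,r:np.array(c)+r*np.stack([np.cos(th),np.sin(th),0*th],1)
def panel(d,fish,u0,v0,wd,ht,k,curves):
    im=cv2.resize(d["frame"][v0:v0+ht,u0:u0+wd],None,fx=k,fy=k,interpolation=cv2.INTER_CUBIC)
    for cv,col in curves:
        q=(proj(d,cv,fish)-[u0,v0]+.5)*k-.5
        cv2.polylines(im,[np.round(q*8).astype(int)],False,col,1,cv2.LINE_AA,3)
    return im
p1=panel(w:=d,True,225,170,60,60,6.6,[(circ([*cen,.114],.0135),(255,0,0)),(circ([tcp[0],tcp[1],tcp[2]-.093],.00725),(0,255,0))])
p3=panel(sc,False,145,135,50,65,7.9,[(circ([*cen,.114],.0135),(255,0,0)),(circ([tcp[0],tcp[1],tcp[2]-.093],.00725),(0,255,0))])
h=min(len(p1),len(p3)); cv2.imwrite("pics/c5.png",np.hstack([p1[:h],p3[:h]])[:,:,::-1])
E
```

```text
position [0.506, 0.0083, 0.2189]
tcp_rot [[0.0003, 1.0, 0.0011], [1.0, -0.0003, -0.0002], [-0.0002, 0.0011, -1.0]]
force [-0.1839, 0.4018, -0.0068]
moment [0.0074, -0.1111, -0.0557]
```

View pics/c5.png

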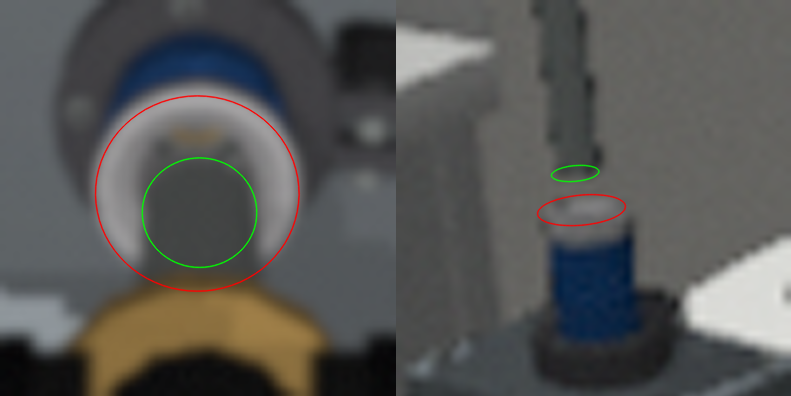

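Wrist view: the nose (200,212) hangs inside the rim circle centred at (197,193), that is, within the countersink. The scene view confirms a rim height near 0.113. I'll enter gently.

Call:
{"api": "play_rows", "payload": {"motion": [[[0,0,0.003,0,0,0],[0,0,0.006,0,0,0],[0,0,0.009,0,0,0],[0,0,0.012,0,0,0],[0,0,0.014,0,0,0],[0,0,0.016,0,0,0],[0,0,0.018,0,0,0],[0,0,0.02,0,0,0]]]}}

```text
time_s: 7.77
position: [0.5057, 0.0084, 0.1982]
tcp_rot: [[0.0, 1.0, 0.0], [1.0, -0.0, -0.0], [-0.0, 0.0, -1.0]]
force: [0.0, -0.3, -1.8]
opening: 0.222
grasp_force: 30.0
```

Call:
{"api": "play_rows", "payload": {"motion": [[[0,0,0.002,0,0,0],[0,0,0.004,0,0,0],[0,0,0.006,0,0,0],[0,0,0.008,0,0,0],[0,0,0.01,0,0,0],[0,0,0.012,0,0,0],[0,0,0.014,0,0,0],[0,0,0.016,0,0,0]]]}}

```text
time_s: 8.43
position: [0.5056, 0.0084, 0.1823]
tcp_rot: [[0.0, 1.0, 0.0], [1.0, -0.0, -0.0], [-0.0, 0.0, -1.0]]
force: [0.7, -0.5, 0.1]
opening: 0.223
grasp_force: 30.0
```

Call:
{"api": "play_rows", "payload": {"motion": [[[0,0,0.003,0,0,0],[0,0,0.006,0,0,0],[0,0,0.009,0,0,0],[0,0,0.012,0,0,0],[0,0,0.015,0,0,0],[0,0,0.018,0,0,0],[0,0,0.02,0,0,0],[0,0,0.022,0,0,0]]]}}

```text
time_s: 9.1
position: [0.5057, 0.0084, 0.1602]
tcp_rot: [[0.0, 1.0, 0.0], [1.0, -0.0, -0.0], [-0.0, 0.0, -1.0]]
force: [-0.3, -1.4, -1.4]
opening: 0.223
grasp_force: 30.0
```

Call:
{"api": "play_rows", "payload": {"motion": [[[0,0,0.001,0,0,0],[0,0,0.002,0,0,0],[0,0,0.003,0,0,0],[0,0,0.004,0,0,0],[0,0,0.005,0,0,0],[0,0,0.006,0,0,0],[0,0,0.007,0,0,0],[0,0,0.008,0,0,0]]]}}

```text
time_s: 9.77
position: [0.5061, 0.0083, 0.154]
tcp_rot: [[0.0, 1.0, 0.002], [1.0, -0.0, -0.0], [-0.0, 0.002, -1.0]]
force: [-1.9, -0.1, 11.9]
opening: 0.221
grasp_force: 30.0
```

Bearing contact at about 12 N. I'll keep pressing steadily.

Call:
{"api": "play_rows", "payload": {"motion": [[[0,0,0.0008,0,0,0],[0,0,0.0016,0,0,0],[0,0,0.0024,0,0,0],[0,0,0.0032,0,0,0],[0,0,0.004,0,0,0],[0,0,0.0048,0,0,0],[0,0,0.0056,0,0,0],[0,0,0.0064,0,0,0]]]}}

```text
time_s: 10.43
position: [0.5061, 0.0083, 0.1477]
tcp_rot: [[0.0, 1.0, 0.002], [1.0, -0.0, -0.0], [-0.0, 0.002, -1.0]]
force: [-2.0, -1.3, 11.5]
opening: 0.221
grasp_force: 30.0
```

Call:
{"api": "play_rows", "payload": {"motion": [[[0,0,0.0006,0,0,0],[0,0,0.0012,0,0,0],[0,0,0.0018,0,0,0],[0,0,0.0024,0,0,0],[0,0,0.003,0,0,0],[0,0,0.0036,0,0,0],[0,0,0.0042,0,0,0],[0,0,0.0042,0,0,0]]]}}

```text
time_s: 11.1
position: [0.5059, 0.0083, 0.1432]
tcp_rot: [[0.0, 1.0, 0.001], [1.0, -0.0, -0.0], [-0.0, 0.001, -1.0]]
force: [-1.5, -1.5, 8.5]
opening: 0.227
grasp_force: 30.0
```

Call:
{"api": "play_rows", "payload": {"motion": [[[0,0,0.0004,0,0,0],[0,0,0.0008,0,0,0],[0,0,0.0012,0,0,0],[0,0,0.0016,0,0,0],[0,0,0.0016,0,0,0]]]}}

```text
time_s: 11.52
position: [0.5059, 0.0082, 0.1416]
tcp_rot: [[0.0, 1.0, 0.001], [1.0, 0.0, -0.001], [-0.001, 0.001, -1.0]]
force: [-2.5, -0.9, 8.8]
opening: 0.22
grasp_force: 30.0
```

```bash
python3 - <<'E'
from rig import bot, imaging, finder
from h import *
s=bot.read_state(); print(s["position"],s["force"],s["moment"])
sc=imaging.capture("scene"); print([(np.round(r["at"],3),r["confidence"]) for r in finder.recognise("scene","bearing")][:3])
np.savez("s6.npz",**sc)
E
```

```text
[0.5059061  0.00823206 0.14161595] [-2.48479023 -0.86590027  8.80280661] [-0.29964652  0.33890142  0.01841034]
[]
```

Call:
{"api": "play_rows", "payload": {"motion": [[[0,0,0.0003,0,0,0],[0,0,0.0006,0,0,0],[0,0,0.0009,0,0,0],[0,0,0.0012,0,0,0],[0,0,0.0012,0,0,0]]]}}

```text
time_s: 12.03
position: [0.5057, 0.0082, 0.1399]
tcp_rot: [[0.0, 1.0, 0.001], [1.0, -0.0, -0.001], [-0.001, 0.001, -1.0]]
force: [-0.9, -2.2, 3.4]
opening: 0.222
grasp_force: 30.0
```

The force fell to 3.4 N, so the bearing has probably released. I'll creep on until the collar meets the rim.

Call:
{"api": "play_rows", "payload": {"motion": [[[0,0,0.0003,0,0,0],[0,0,0.0006,0,0,0],[0,0,0.0009,0,0,0],[0,0,0.0009,0,0,0]]]}}

```text
time_s: 12.37
position: [0.5057, 0.0083, 0.1379]
tcp_rot: [[0.0, 1.0, -0.0], [1.0, -0.0, -0.0], [-0.0, -0.0, -1.0]]
force: [-0.1, -2.1, -0.0]
opening: 0.224
grasp_force: 30.0
```

```bash
python3 - <<'E'
from rig import bot, imaging, finder
from h import *
s=bot.read_state(); print(s["position"],s["force"],s["moment"])
sc=imaging.capture("scene"); print([(np.round(r["at"],3),r["confidence"]) for r in finder.recognise("scene","bearing")][:3])
a=sc["frame"][130:220,125:225]; b=dict(np.load("s3.npz"))["frame"][130:220,125:225]
cv2.imwrite("pics/s7.png",cv2.resize(np.hstack([a,b])[:,:,::-1],None,fx=4,fy=4,interpolation=cv2.INTER_CUBIC))
E
```

```text
[0.50569043 0.00828461 0.13793372] [-0.05093217 -2.10589953 -0.00661241] [-0.48767412 -0.08496924  0.06480619]
[]
```

View pics/s7.png

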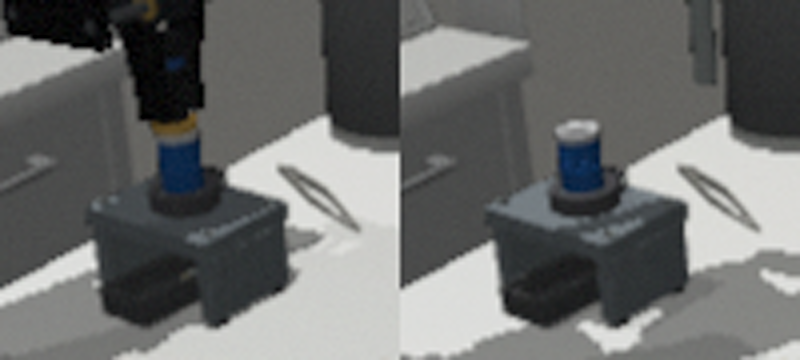

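The collar at (173,130) is now just above the white rim, and a light speck in the tray at (188,272) is probably the fallen bearing. The vertical force is zero, so I'll creep further for light collar contact.

Call:
{"api": "play_rows", "payload": {"motion": [[[0,0,0.0003,0,0,0],[0,0,0.0006,0,0,0],[0,0,0.0006,0,0,0]]]}}

```text
time_s: 12.72
position: [0.5057, 0.0083, 0.1376]
tcp_rot: [[0.0, 1.0, 0.0], [1.0, -0.0, -0.0], [-0.0, 0.0, -1.0]]
force: [-0.8, -2.7, 0.6]
opening: 0.22
grasp_force: 30.0
```

Call:
{"api": "play_rows", "payload": {"motion": [[[0,0,0.0003,0,0,0],[0,0,0.0006,0,0,0],[0,0,0.0006,0,0,0]]]}}

```text
time_s: 12.97
position: [0.5057, 0.0083, 0.1375]
tcp_rot: [[0.0, 1.0, 0.0], [1.0, -0.0, -0.0], [-0.0, 0.0, -1.0]]
force: [-2.0, -2.4, 5.1]
opening: 0.224
grasp_force: 30.0
```

Call:
{"api": "play_rows", "payload": {"motion": [[[0,0,0.0002,0,0,0],[0,0,0.0002,0,0,0],[0,0,0.0002,0,0,0]]]}}

```text
time_s: 13.22
position: [0.5057, 0.0083, 0.1374]
tcp_rot: [[0.0, 1.0, 0.001], [1.0, -0.0, -0.0], [-0.0, 0.001, -1.0]]
force: [-0.7, -2.6, 7.3]
opening: 0.22
grasp_force: 30.0
```

```bash
python3 - <<'E'
from rig import bot, imaging, finder
from h import *
s=bot.read_state(); print(s["position"],s["force"],s["moment"])
for c in ["scene","top"]:
    imaging.capture(c)
    for n in ["bearing","tray"]: print(c,n,[(np.round(r["at"],3),round(r["confidence"],2)) for r in finder.recognise(c,n)][:3])
E
```

```text
[0.50571778 0.00833996 0.13743739] [-0.72987095 -2.55518173  7.29321746] [-0.55663252  0.25110771  0.00834194]
scene bearing []
scene tray [(array([0.472, 0.018, 0.012]), 0.52), (array([ 0.446, -0.358,  0.046]), 0.51)]
top bearing [(array([ 0.459, -0.35 ,  0.08 ]), 0.61)]
top tray [(array([0.469, 0.007, 0.002]), 0.72)]
```

The collar is resting on the rim: the position has stalled and the force has risen to about 7 N. I'll draw the drift out.

Call:
{"api": "play_rows", "payload": {"motion": [[[0,0,-0.002,0,0,0],[0,0,-0.005,0,0,0],[0,0,-0.009,0,0,0],[0,0,-0.014,0,0,0],[0,0,-0.02,0,0,0],[0,0,-0.027,0,0,0],[0,0,-0.034,0,0,0],[0,0,-0.04,0,0,0]]]}}

```text
time_s: 14.18
position: [0.5054, 0.0086, 0.1777]
tcp_rot: [[0.0, 1.0, -0.0], [1.0, -0.0, 0.0], [0.0, -0.0, -1.0]]
force: [0.4, -1.4, -3.5]
opening: 0.219
grasp_force: 30.0
```

Call:
{"api": "play_rows", "payload": {"motion": [[[0,0,-0.005,0,0,0],[0,0,-0.015,0,0,0],[0,0,-0.03,0,0,0],[0,0,-0.045,0,0,0],[0,0,-0.06,0,0,0],[0,0,-0.072,0,0,0],[0,0,-0.078,0,0,0],[0,0,-0.08,0,0,0]]]}}

```text
time_s: 14.85
position: [0.506, 0.0088, 0.2581]
tcp_rot: [[0.0, 1.0, 0.002], [1.0, -0.0, 0.0], [0.0, 0.002, -1.0]]
force: [-0.1, 0.2, -1.0]
opening: 0.221
grasp_force: 30.0
```

Call:
{"api": "play_rows", "payload": {"motion": [[[-0.01,0,0,0,0,0],[-0.04,-0.003,0,0,0,0],[-0.075,-0.006,0,0,0,0],[-0.1,-0.009,0,0,0,0],[-0.111,-0.01,0,0,0,0],[-0.111,-0.01,0,0,0,0],[-0.111,-0.01,0,0,0,0],[-0.111,-0.01,0,0,0,0]]]}}

```text
time_s: 15.52
position: [0.4951, -0.1015, 0.2562]
tcp_rot: [[0.0, 1.0, -0.001], [1.0, -0.0, 0.002], [0.002, -0.001, -1.0]]
force: [0.4, 0.2, -1.3]
opening: 0.225
grasp_force: 30.0
```

```bash
python3 - <<'E'
from rig import bot, imaging, finder
from h import *
s=bot.read_state()
for k in ["position","tcp_rot","force","opening"]: print(k,np.round(s[k],4).tolist())
d=imaging.capture("wrist"); t=imaging.capture("top"); sc=imaging.capture("scene")
np.savez("w8.npz",**d)
tcp=np.array(s["position"]); th=np.linspace(0,2*np.pi,73); circ=lambda c,r:np.array(c)+r*np.stack([np.cos(th),np.sin(th),0*th],1)
def panel(d,fish,u0,v0,wd,ht,k,curves):
    im=cv2.resize(d["frame"][v0:v0+ht,u0:u0+wd],None,fx=k,fy=k,interpolation=cv2.INTER_CUBIC)
    for cv,col in curves:
        q=(proj(d,cv,fish)-[u0,v0]+.5)*k-.5
        cv2.polylines(im,[np.round(q*8).astype(int)],False,col,1,cv2.LINE_AA,3)
    return im
no=[(circ([tcp[0],tcp[1],tcp[2]-.093],.00725),(255,0,0)),(circ([tcp[0],tcp[1],tcp[2]-.026],.015),(0,255,0))]
p=panel(d,True,225,180,60,60,6.6,no)
q=panel(d,True,235,50,60,50,6.6,[])[:200]
r=panel(sc,False,125,130,100,98,4,[])[:392]
W=np.zeros((596,796,3),np.uint8); W[:396,:396]=p; W[396:,:396]=q; W[:392,396:796]=r
cv2.imwrite("pics/c8.png",W[:,:,::-1])
E
```

```text
position [0.4951, -0.1015, 0.2562]
tcp_rot [[0.0001, 1.0, -0.0013], [1.0, -0.0001, 0.0015], [0.0015, -0.0013, -1.0]]
force [0.3894, 0.2167, -1.2971]
opening 0.2254
```

View pics/c8.png

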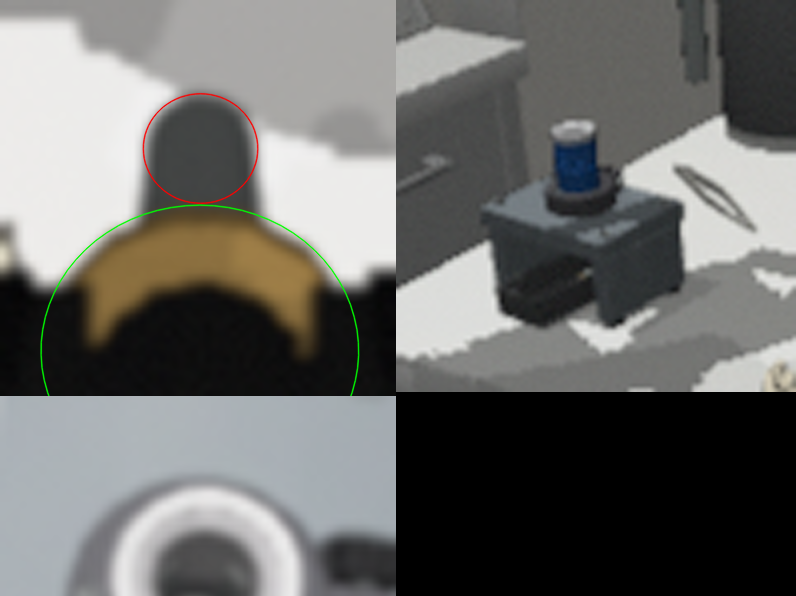

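Scene view: the bearing speck lies in the tray at (583,272). The wrist view shows the bore clear and the drift unchanged in the grip. Returning over the rack hole, to the commanded pose used for the grasp.

Call:
{"api": "play_rows", "payload": {"motion": [[[-0.012,-0.003,0,0,0,0],[-0.045,-0.008,0,0,0,0],[-0.085,-0.013,0,0,0,0],[-0.125,-0.018,0,0,0,0],[-0.165,-0.024,0,0,0,0],[-0.205,-0.03,0,0,0,0],[-0.24,-0.035,0,0,0,0],[-0.26,-0.038,0,0,0,0]]]}}

```text
time_s: 16.33
position: [0.4567, -0.3674, 0.2569]
tcp_rot: [[0.002, 1.0, 0.001], [1.0, -0.002, -0.003], [-0.003, 0.001, -1.0]]
force: [1.4, 0.2, -1.7]
opening: 0.219
grasp_force: 30.0
```

Call:
{"api": "play_rows", "payload": {"motion": [[[-0.01,-0.001,0,0,0,0],[-0.013,-0.0017,0,0,0,0],[-0.013,-0.0017,0,0,0,0],[-0.013,-0.0017,0,0,0,0],[-0.013,-0.0017,0.02,0,0,0],[-0.013,-0.0017,0.04,0,0,0],[-0.013,-0.0017,0.055,0,0,0],[-0.013,-0.0017,0.06,0,0,0]]]}}

```text
time_s: 17.0
position: [0.4552, -0.3722, 0.1945]
tcp_rot: [[-0.002, 1.0, -0.003], [1.0, 0.002, 0.005], [0.005, -0.003, -1.0]]
force: [0.1, -0.3, -1.2]
opening: 0.223
grasp_force: 30.0
```

Call:
{"api": "play_rows", "payload": {"motion": [[[0,0,0,0,0,0],[0,0,0,0,0,0],[0,0,0,0,0,0]]]}}

```text
time_s: 17.25
position: [0.4566, -0.3756, 0.1979]
tcp_rot: [[-0.001, 1.0, 0.001], [1.0, 0.001, -0.002], [-0.002, 0.001, -1.0]]
force: [-0.2, 0.2, -1.3]
opening: 0.222
grasp_force: 30.0
```

```bash
python3 - <<'E'
from rig import bot, imaging, finder
from h import *
s=bot.read_state()
for k in ["position","tcp_rot","force"]: print(k,np.round(s[k],4).tolist())
E
```

```text
position [0.4566, -0.3756, 0.1979]
tcp_rot [[-0.0006, 1.0, 0.0014], [1.0, 0.0007, -0.0016], [-0.0016, 0.0014, -1.0]]
force [-0.2015, 0.1791, -1.264]
```

Call:
{"api": "play_rows", "payload": {"motion": [[[0,0,0.006,0,0,0],[0,0,0.012,0,0,0],[0,0,0.018,0,0,0],[0,0,0.022,0,0,0],[0,0,0.025,0,0,0],[0,0,0.028,0,0,0],[0,0,0.031,0,0,0],[0,0,0.034,0,0,0]]]}}

```text
time_s: 17.92
position: [0.4558, -0.3757, 0.1625]
tcp_rot: [[0.0, 1.0, 0.0], [1.0, -0.0, -0.0], [-0.0, 0.0, -1.0]]
force: [-0.7, 0.7, -0.9]
opening: 0.223
grasp_force: 30.0
```

The nose is in the hole with no contact. I'll continue down to just above seating.

Call:
{"api": "play_rows", "payload": {"motion": [[[0,0,0.006,0,0,0],[0,0,0.013,0,0,0],[0,0,0.021,0,0,0],[0,0,0.029,0,0,0],[0,0,0.037,0,0,0],[0,0,0.044,0,0,0],[0,0,0.049,0,0,0],[0,0,0.052,0,0,0]]]}}

```text
time_s: 18.58
position: [0.4555, -0.3752, 0.1096]
tcp_rot: [[0.0, 1.0, -0.001], [1.0, -0.0, 0.001], [0.001, -0.001, -1.0]]
force: [0.6, -0.5, -0.8]
opening: 0.221
grasp_force: 30.0
```

Call:
{"api": "play_rows", "payload": {"motion": [[[0,0,0.0005,0,0,0],[0,0,0.001,0,0,0],[0,0,0.0015,0,0,0],[0,0,0.002,0,0,0],[0,0,0.0025,0,0,0],[0,0,0.003,0,0,0]]]}}

```text
time_s: 19.08
position: [0.4559, -0.3757, 0.108]
tcp_rot: [[0.0, 1.0, 0.0], [1.0, -0.0, -0.0], [-0.0, 0.0, -1.0]]
force: [0.5, 0.1, -1.8]
opening: 0.222
grasp_force: 30.0
```

Call:
{"api": "play_rows", "payload": {"motion": [[[0,0,0.0005,0,0,0],[0,0,0.001,0,0,0],[0,0,0.0015,0,0,0],[0,0,0.002,0,0,0],[0,0,0.002,0,0,0]]]}}

```text
time_s: 19.5
position: [0.4558, -0.3756, 0.106]
tcp_rot: [[0.0, 1.0, 0.0], [1.0, -0.0, -0.0], [-0.0, 0.0, -1.0]]
force: [-0.5, -0.3, 0.9]
opening: 0.223
grasp_force: 30.0
```

Call:
{"api": "play_rows", "payload": {"motion": [[[0,0,0.0003,0,0,0],[0,0,0.0006,0,0,0],[0,0,0.0006,0,0,0]]]}}

```text
time_s: 19.75
position: [0.4558, -0.3756, 0.1059]
tcp_rot: [[0.0, 1.0, 0.0], [1.0, -0.0, -0.0], [-0.0, 0.0, -1.0]]
force: [-1.1, 0.8, 4.7]
opening: 0.218
grasp_force: 30.0
```

The collar is seated on the rack (about 5 N). I'll release, then retreat straight up.

Call:
{"api": "play_rows", "payload": {"motion": [[[0,0,0,0,0,0],[0,0,0,0,0,0],[0,0,0,0,0,0],[0,0,0,0,0,0],[0,0,0,0,0,0],[0,0,0,0,0,0]]], "fingers": 0.06}}

```text
time_s: 20.25
position: [0.4558, -0.3756, 0.105]
tcp_rot: [[0.0, 1.0, -0.0], [1.0, -0.0, 0.0], [0.0, -0.0, -1.0]]
force: [-0.1, -0.2, 0.1]
opening: 0.585
grasp_force: 0.0
```

Call:
{"api": "play_rows", "payload": {"motion": [[[0,0,-0.005,0,0,0],[0,0,-0.02,0,0,0],[0,0,-0.045,0,0,0],[0,0,-0.075,0,0,0],[0,0,-0.105,0,0,0],[0,0,-0.135,0,0,0],[0,0,-0.16,0,0,0],[0,0,-0.18,0,0,0]]]}}

```text
time_s: 20.92
position: [0.4562, -0.3759, 0.2882]
tcp_rot: [[0.0, 1.0, 0.002], [1.0, -0.0, -0.003], [-0.003, 0.002, -1.0]]
force: [0.7, 0.2, -0.7]
opening: 0.695
grasp_force: 0.0
```

Call:
{"api": "play_rows", "payload": {"motion": [[[0.01,-0.005,0,0,0,0],[0.0125,-0.0233,0,0,0,0],[0.0125,-0.0233,-0.01,0,0,0],[0.0125,-0.0233,-0.014,0,0,0],[0.0125,-0.0233,-0.014,0,0,0],[0.0125,-0.0233,-0.014,0,0,0],[0.0125,-0.0233,-0.014,0,0,0]]]}}

```text
time_s: 21.5
position: [0.433, -0.3633, 0.299]
tcp_rot: [[0.0, 1.0, 0.0], [1.0, -0.0, -0.0], [-0.0, 0.0, -1.0]]
force: [0.5, 0.3, -0.2]
opening: 0.685
grasp_force: 0.0
```

```bash
python3 - <<'E'
from rig import bot, imaging, finder
from h import *
s=bot.read_state(); print(s["time_s"],np.round(s["position"],4),np.round(s["force"],2),s["opening"])
d=imaging.capture("wrist"); w=dict(np.load("w1.npz")); sc=imaging.capture("scene"); s0=dict(np.load("s3.npz"))
# collar centroid before/after: brass pixels in ortho at collar height
for x in (w,d):
    o=ortho(x,.086,.456,-.376,.022,.0004,True).astype(int); m=(o[...,0]-o[...,2]>40)
    v,u=np.nonzero(m); print("brass",m.sum(),.456+.022-.0004*v.mean(),-.376+.022-.0004*u.mean(), v.min(),v.max(),u.min(),u.max())
    o=ortho(x,.13,.456,-.376,.022,.0004,True).max(2); k=o<45; v,u=np.nonzero(k); print("handle top",k.sum(),.456+.022-.0004*v.mean(),-.376+.022-.0004*u.mean())
# tray speck + bystander change
print("tray max before/after", s0["frame"][190:205,160:185].max(2).max(), )
for n in ["tray","cast","pink_jar","drift","wide_driver","bearing"]:
    print(n,[(np.round(r["at"],3),round(r["confidence"],2)) for r in finder.recognise("scene",n)][:3])
o=sc["frame"][194:204,164:180].astype(int).sum(2)//3; p=s0["frame"][194:204,164:180].astype(int).sum(2)//3; print((o-p))
E
```

```text
21.5 [ 0.433  -0.3633  0.299 ] [ 0.52  0.34 -0.21] 0.6847470343324886
brass 1472 0.45428913043478264 -0.36914565217391304 20 91 17 75
handle top 2203 0.4545350885156605 -0.37038147980027236
brass 1494 0.4543684069611781 -0.3689817938420348 20 90 16 74
handle top 2204 0.4545370235934665 -0.3702840290381125
tray max before/after 116
tray [(array([0.471, 0.018, 0.013]), 0.53)]
cast [(array([ 0.429, -0.213,  0.018]), 0.72)]
pink_jar [(array([ 0.551, -0.206,  0.026]), 0.5)]
drift [(array([ 0.448, -0.38 ,  0.092]), 0.96)]
wide_driver [(array([ 0.45 , -0.319,  0.088]), 0.91), (array([ 0.441, -0.355,  0.04 ]), 0.71)]
bearing []
[[ 2  5  0 -3  1  2 -2  5  3 -1  0  4 -2  2  0  0]
 [ 0  1  0  3  0  2  1 -3  4  2  0  1  3  0 -2 -1]
 [ 2  9 -1  0  0  3  1  0  2  1  1  3 -1  5  0  2]
 [ 3 -1 -1 -3  2 -1  4  5 58 51 12  1  0  4  0 -2]
 [ 1  1  1  5  3  1 16 37 58 44 14 -1  4 -1  4  2]
 [-1  0  1  1  4  2 16 35 21  5  0  2  1 -1  2  1]
 [ 1  0  4  1  1  1  6  4  2  2  3 -1  2 -1  0  3]
 [ 1 -1  1 -1  2 -1  4  3  3  3  0  0  1 -3 -2 -2]
 [11  8  6  2  1 -2  1  5  1  3  2  0  1  2 -1 -2]
 [12 11  5 -1 -2  4 -3  5  3  0  4 -1  1  1  2  3]]
```

```bash
python3 -c "
from rig import bot; print(bot.hand_in())"
```

```text
the job is handed in; nothing more can be done
None
```

I pushed the worn bearing out into the tray, let the drift's collar rest on the rim at about 7 N, and stood the drift back in its rack hole; I handed the job in after about 22 s, and the bystanders I checked had not moved.

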